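# Hook a shelf arm into a slotted upright

## Robot

A 6-joint arm with a two-finger parallel gripper is mounted at the origin on a cart in front of the work surface, level with it; the furniture and walls round the work are solid. World frame = base frame: x ahead of the robot, y to its left, z up, the work surface at z = 0. Lengths are in m, angles in rad, forces in N, time in s.
With the tool pointing down it reaches from about 0.35 to 0.775 m from the base axis. Payload 7.3 kg.
Tool frame: the origin (TCP) lies midway between the tips of the shut fingers; the grasp point (between the pads) lies grasp_offset behind it (grasp_offset is the distance from the TCP to the grasp point, in m); z points along the fingers, y is the line along which they close (so a half turn about z gives the same grasp; the last joint's range is limited). The gripper opens to 92 mm and grips with 3 to 60 N. Pads are 19 mm wide; open, the fingers measure 130 mm over their backs; the gripper's body (75 mm by 190 mm) begins 47 mm behind the grasp point.
Start: joints at [-1.391, 0.342, 1.524, -0, 1.275, -0.146], TCP at [0.168, -0.497, 0.227] pointing down, gripper open.
Joint ranges: [-2.53, 2.53], [-0.77, 2.02], [0.04, 2.7], [-1, 4.14], [0.28, 2.66], [-3.11, 3.11]. Speed limits (rad/s): [2.57, 2.57, 3.14, 3.14, 3.14, 3.14].

## Interface

Orientations are given as [roll, pitch, yaw] about the fixed x, y, z axes, in that order (R = Rz(yaw) Ry(pitch) Rx(roll)).
In Python, from cell import * gives the robot as it stands.
- The arm moves only by the tool step_arm, never from a script. Its argument "plan" is a list of rows, each a list of 5 numbers: the closure, from -1 (fully open) to 1 (shut), then the shift along the tool's x, y, z in m, then the turn about the tool's z in rad. In form: [[hand, x, y, z, twist], ...]. A call has 1 to 20 rows; each row is the pose to reach, as a shift and turn from the pose commanded when the call began, along the tool's axes at that moment; what a row does not reach only later rows make up. A row lasts 1/8 s, in which the tool goes at most 62.5 mm and 10.7 degrees, less where a joint would pass 70% of its speed; a pose out of reach is approached as far as the arm can. A call with a gripper value outside its range is refused whole. The fingers move at their own pace and stop on an object; "grip_force" is the grip in N (left out, the last holds). Time passes only in rows, so rows that repeat a pose let the fingers close. It gives the time, the measured TCP pose, the force, the opening and the grip force at its end, in the units of the state.
- observe(): the state, without advancing time (a new reading comes with each control period).
- read_camera(name): name is "side" or "top"; returns a dict with "img" (384x512x3 uint8, red, green, blue), "range_z" (384x512 float32, m along the optical axis (not along the pixel's ray), 0 where there is no reading), "fx", "fy", "cx", "cy" (pixels), "R" (3x3) and "t" (3): a world point X has camera coordinates R X + t. Camera axes: x right, y down, z forward; pixel columns grow to the right and rows downward; lengths in m; the calibration is good to about 2 mm. A picture is of the moment at which its call begins.
- hand_in(): hands the job in; it is judged then, once.
The state is a dict: "time": time; "qpos": joint angles; "qvel": joint speeds; "joint_efforts": joint torques, N m; "tool_pos": TCP position; "tool_rot": TCP orientation; "contact_force": force on the tool from outside, world axes, zero at the start; "torque": the same for the moment, N m; "opening": finger opening in m; "grip_force": force on a finger pad.
Only numpy, scipy, OpenCV 4.12 (cv2) and the standard library are available. Lean on these libraries where they do the work, as an engineer would, in place of code of your own. Each camera call takes 0.05 s, during which the arm holds its last target. There are 200 camera calls.

## Task

Hang the L-shaped steel shelf arm on the slotted upright: press its two hook tabs straight into the top two slots until its back plate lies against the slotted strip, then push it down until the hooks are fully home and engaged, and let go of it. The strip's height is not exactly known, so feel for the slots and do not force anything (a push of about 10 to 20 N is enough). Leave the other things on the bench where they are.

Things in the scene. Friction and masses are not known exactly. Their poses are not given: they have to be found in the camera images.
- shelf_arm: Loose L-shaped steel shelf arm, 0.2 to 0.33 kg, standing on its shelf leg on the 5 mm blue bench mat. Origin: underside, middle of the plate's back face; z up, +x out of the back face, the way the hook tabs point. Shelf leg: 115 mm to -x, 36 mm wide, 10 thick, 18 mm end lip. Back plate: x -6 to 0, 30 wide, to z 74 mm. Smooth plated metal. Overall height 88 mm.
- lug (a point): Grip lug of the shelf arm: a black block on a short post on the shelf leg, just in front of the back plate; 26 mm in the arm's x (-47 to -21), 16 mm in y, z 40 to 88 mm. This point is where to grip it, 70 mm above the arm's underside and 34 mm in front of the back face (arm's x -34). Take it from above, fingers closing along y.
- tabs (a point): Middle of the shelf arm's back face between its two hook tabs (arm's z 34 mm). Tabs: on y = 0, 5 mm thick, stand out 11 mm, 40 mm apart. Necks span arm's z 14 to 24 and 54 to 64 mm; at their ends (x 6 to 11) lips hang 10 mm lower, so the tabs span z 4 to 24 and 44 to 64 mm.
- upright: Slotted upright, 194 mm high, fixed on a dark base plate 110 x 100 x 12 mm. Origin: on the bench below the middle of the front face of its slotted strip; z up, +x into the strip, the way the tabs go in. The aluminium strip (front face x = 0, 44 mm wide, 4 thick, hollow behind) stands between two grey flanges.
- slots (a point): Nominal middle of the bridge between the top two slots, in the strip's front face (upright's z 142.5 mm). Three slots, 9 wide, 25 high, 40 mm apart on y = 0; nominally z 70 to 95, 110 to 135, 150 to 175 mm, strip's top 185. The strip is clamped up to 9 mm higher or lower than nominal; this point does not follow it.
- entry (a point): Point fixed to the upright where the shelf arm's origin is when tabs just in: x = 0 (back face on strip), z 108.5 mm nominal, 2.5 mm play up or down, plus the strip's unknown offset. Beside a slot, the lips stop the arm 11 mm short. Home is 12.5 mm lower (z 96 plus offset): necks on the slots' lower edges, lips behind the strip. Probe lightly (3 to 5 N): a tilted arm jams.
- shoe (a joint): Friction shoe hidden behind the strip under the middle slot: m pressed down. 0 at the start; the lower lip meets it 6 mm before the arm is home and must drive it down about 6 mm, which takes about 5 N plus the tabs' rubbing, more than the arm's weight; it stays where it is pushed. About 0.006 when the arm is home.
- flux_jar: Bystander: white jar with a red lid, 48 mm wide, 35 mm high, origin under its centre.
- film_tape: Bystander: roll of amber tape, 74 mm wide, 15 mm high, origin under its centre.
- heatsink: Bystander: black finned heat sink, 40 x 40 x 22 mm, origin under its centre.
- cutters: Bystander: red-handled side cutters, 43 x 109 x 12 mm, origin under the centre.
- board: Bystander: small green circuit board, 52 x 70 x 12 mm, origin under its centre.

How it is judged:
By the outcome, as a careful person would: the job done as asked, in the order asked, and still so for the second after the job is handed in, with the robot touching nothing.
It also fails if it takes over 61 s, if anything falls off the work surface, if the arm or the gripper's body presses on something with over 40 N, if the wrist force passes 120 N, or if a joint passes its speed limit or range.

## Working session

There is one attempt and no reset: what is moved stays moved. The work goes in short steps, Python scripts to look and compute and a tool call to move; the robot and the scene stay as the last step left them, time stands still between calls to the robot, and variables do not carry over. Pictures are saved under pics/ and viewed, at most 10 in all, crops included, and the job is handed in when it is done.

Besides the shell and the picture viewer there is one more tool, called as a command line: name --pt "numbers of a row" for each row, then --argument value for the rest. step_arm: Moves the arm, as the interface text tells. Its arguments: {"type":"object","properties":{"plan":{"type":"array","items":{"type":"array","items":{"type":"number"}}},"grip_force":{"type":"number"}},"required":["plan"]}

```bash
mkdir -p pics; python3 - <<'E'
from cell import *
import cv2,numpy as np
s=observe();print(s)
for n in("top","side"):
    c=read_camera(n);cv2.imwrite(f"pics/{n}0.png",c["img"][:,:,::-1]);np.savez(f"{n}0.npz",**c)
    print(n,c["fx"],c["cx"],c["cy"],(-c["R"].T@c["t"]),c["R"])
E
```

```text
{'time': 0.0, 'qpos': array([-1.39100021e+00,  3.42710593e-01,  1.52506124e+00, -2.67893640e-05,
        1.27541091e+00, -1.45997421e-01]), 'qvel': array([-0.00035183,  0.00140499, -0.00068193,  0.00049649, -0.00051505,
       -0.00036671]), 'joint_efforts': array([-2.66489078e-03, -4.31247640e+01, -2.44207907e+01,  7.16361590e-02,
        5.58827980e-02, -1.12232040e-04]), 'tool_pos': array([ 0.16796809, -0.49694756,  0.22603584]), 'tool_rot': array([-3.14001575e+00, -2.05980948e-04,  3.25801194e-01]), 'contact_force': array([-0.35904183, -1.13713585, -0.63150299]), 'torque': array([-0.0085511 , -0.05416074, -0.01743117]), 'grip_force': 0.0, 'opening': 0.09165792502024266}
top 388.02604185582 255.34808130200514 191.3601868860228 [ 0.3430576  -0.23979322  0.95405444] [[-0.00286176 -0.99998165 -0.00533944]
 [-0.99307716  0.00346893 -0.11741261]
 [ 0.11742898  0.00496647 -0.99306886]]
side 393.4653244558615 252.46390619524252 188.3368125443426 [0.25233592 0.44177734 0.70269956] [[-0.9597485  -0.28056615  0.01286321]
 [-0.18682719  0.60355292 -0.77512546]
 [ 0.20971034 -0.74632869 -0.63167639]]
```

View pics/top0.png

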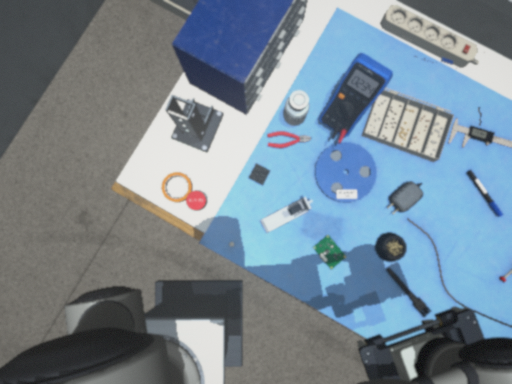

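View pics/side0.png

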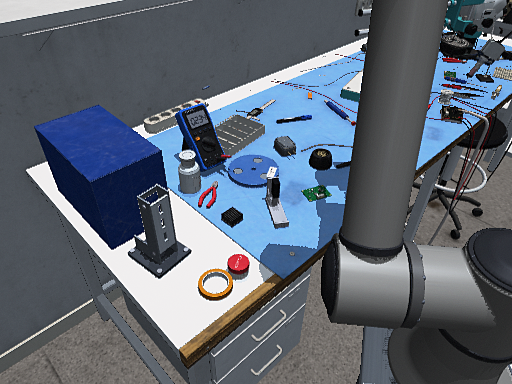

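```bash
cat > h.py <<'E'
import numpy as np,cv2
def load(f): return dict(np.load(f))
def cloud(c):
    v,u=np.mgrid[:384,:512];z=c["range_z"]
    P=np.stack([(u-c["cx"])/c["fx"]*z,(v-c["cy"])/c["fy"]*z,z],-1)
    W=(P-c["t"])@c["R"]; W[z==0]=np.nan
    return W
E
python3 - <<'E'
from h import *
t=load("top0.npz");s=load("side0.npz")
a=cv2.resize(t["img"][80:250,150:350],None,fx=2,fy=2,interpolation=cv2.INTER_CUBIC)
b=cv2.resize(s["img"][155:305,110:310],None,fx=2,fy=2,interpolation=cv2.INTER_CUBIC)
m=np.zeros((340,800,3),np.uint8);m[:,:400]=a;m[:300,400:]=b
cv2.imwrite("pics/crop.png",m[:,:,::-1])
W=cloud(t);S=cloud(s)
def pr(n,W,r0,r1,c0,c1,lo,hi):
    p=W[r0:r1,c0:c1].reshape(-1,3);p=p[(p[:,2]>lo)&(p[:,2]<hi)]
    if len(p)<4: print(n,lo,hi,len(p));return
    q=cv2.minAreaRect((p[:,:2]*1000).astype(np.float32))
    print(n,lo,hi,len(p),p.mean(0).round(4),[np.round(x,1) for x in q])
for lo,hi in((.01,.03),(.03,.072),(.072,.085),(.087,.1)): pr("arm top",W,190,235,255,318,lo,hi);pr("arm side",S,160,230,258,295,lo,hi)
for lo,hi in((.006,.018),(.03,.17),(.17,.21)): pr("up top",W,85,155,160,228,lo,hi);pr("up side",S,175,280,125,192,lo,hi)
for r in range(194,232,3): print(r,' '.join(f"{x*1000:4.0f}" for x in W[r,260:316:3,2]))
print()
for r in range(90,130,3): print(r,' '.join(f"{x*1000:4.0f}" for x in W[r,162:226:3,2]))
E
```

```text
arm top 0.01 0.03 559 [ 0.3912 -0.2965  0.0144] [array([ 395.1, -303.5]), array([ 35.9, 112.6]), np.float64(27.3)]
arm side 0.01 0.03 821 [ 0.4288 -0.3774  0.0163] [array([ 432.9, -382. ]), array([ 64.5, 288.4]), np.float64(19.5)]
arm top 0.03 0.072 68 [ 0.4169 -0.3454  0.0524] [array([ 414.4, -338.5]), array([27.8, 57.2]), np.float64(20.5)]
arm side 0.03 0.072 148 [ 0.4163 -0.3309  0.0527] [array([ 415.5, -332.8]), array([17.6, 49.5]), np.float64(37.4)]
arm top 0.072 0.085 43 [ 0.4178 -0.3477  0.0776] [array([ 410.5, -334.9]), array([29.4, 46.7]), np.float64(29.3)]
arm side 0.072 0.085 52 [ 0.4131 -0.3315  0.0777] [array([ 410.3, -336.9]), array([28.5, 50. ]), np.float64(36.6)]
arm top 0.087 0.1 81 [ 0.4064 -0.3252  0.0913] [array([ 406.7, -325.4]), array([14.9, 26.3]), np.float64(26.1)]
arm side 0.087 0.1 51 [ 0.4072 -0.3238  0.0919] [array([ 407.6, -324.8]), array([15.1, 25.5]), np.float64(30.1)]
up top 0.006 0.018 983 [ 0.6166 -0.0982  0.0114] [array([640. , -96.7]), array([101.1, 147.7]), np.float64(68.0)]
up side 0.006 0.018 1118 [ 0.6227 -0.0926  0.0121] [array([ 672.7, -191.4
[... 2679 characters left out ...]
0   16   -2    2
114    0    1  167  177  185  186   98   79   53  192  183  161  141   10    9   11   40   13   12   15    9    0
117   -2   -3   -2  146  160  168  183  184   45  194  178  154  132  107   12   53   30   14   10   11   10   -3
120    3   -4   -3   -3  131  145  148  166  175  186  164  144  121   95   13   43   14   12   14   12    0    0
123   -2   -2   -2    2    1  112  124  138  149  158  157  135  111   86   61   31    5   13   13   10    1   -1
126    2   -1   -1  nan    3   79   94  103  117  133  141  126  100   73   45   18   14   10   12   -0    1   -2
129   -1   -4   -1    3   12   10   60   72   71  100  115  112   87   62   38   11   12   12    8    1   -3   -1
```

View pics/crop.png

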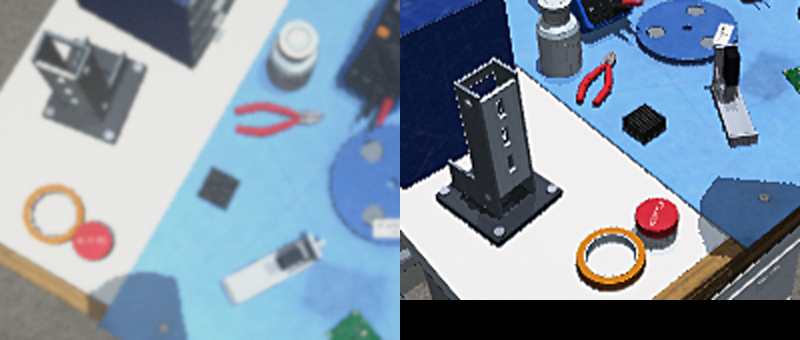

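```bash
python3 - <<'E'
from h import *
t=load("top0.npz");s=load("side0.npz")
P={}
for n,c in(("top",t),("side",s)):
    W=cloud(c).reshape(-1,3);W=W[~np.isnan(W[:,0])]
    P[n]=W[(abs(W[:,0]-.6)<.09)&(abs(W[:,1]+.08)<.09)&(W[:,2]>.03)&(W[:,2]<.2)]
th=np.radians(-22)
for it in range(4):
  ex=np.array([np.cos(th),np.sin(th)]);ey=np.array([-ex[1],ex[0]])
  A=np.vstack(list(P.values()));x=A[:,:2]@ex;y=A[:,:2]@ey
  if it==0:
    h,e=np.histogram(x,bins=np.arange(.5,.7,.002));x0=e[np.argmax(h)]+.001
    print([(round(b*1e3),int(v)) for b,v in zip(e,h) if v>20])
  m=(abs(x-x0)<.005)&(A[:,2]<.18)
  # fit
  k=np.polyfit(y[m],x[m],1);th-=np.arctan(k[0]);print(it,m.sum(),np.degrees(th),x0,y[m].min(),y[m].max());
  ex=np.array([np.cos(th),np.sin(th)]);x0=np.median(A[m][:,:2]@ex)
ey=np.array([-ex[1],ex[0]])
for n,W in P.items():
  x=W[:,:2]@ex-x0;y=W[:,:2]@ey
  m=(x>-.02)&(x<.03)&(W[:,2]>.05)
  yb=np.round(y/.003)
  print(n,[(round(b*3),int((m&(yb==b)).sum()),round(float(np.median(x[m&(yb==b)]))*1e3,1),round(float(W[m&(yb==b),2].max())*1e3)) for b in np.unique(yb[m])])
np.savez("up.npz",th=th,x0=x0)
yc=float(input()) if 0 else None
E
```

```text
[(574, 59), (576, 738), (578, 569), (580, 114), (582, 66), (584, 52), (586, 74), (588, 68), (590, 70), (592, 64), (594, 63), (596, 65), (598, 67), (600, 74), (602, 73), (604, 75), (606, 92), (608, 166), (610, 166), (612, 41), (688, 103), (690, 256), (692, 236), (694, 74)]
0 1307 -22.423684473989084 0.5770000000000001 0.12226307561649102 0.17729092543227123
1 1329 -22.52311490064242 0.5767129143589135 0.12654776077343682 0.18158162840434908
2 1330 -22.542934738230127 0.5764729196275213 0.12755229837666116 0.182587142296752
3 1330 -22.54307827192952 0.5764184309223229 0.12775249078129985 0.1827875094971339
top [(126, 5, 13.5, 183), (129, 240, 13.6, 195), (132, 35, 4.0, 195), (135, 22, -1.1, 192), (138, 20, -1.5, 186), (141, 19, -1.4, 194), (144, 18, -1.5, 184), (147, 20, -1.6, 188), (150, 18, -1.5, 187), (153, 11, -1.4, 184), (156, 17, -1.1, 186), (159, 19, -0.8, 183), (162, 26, -1.4, 185), (165, 18, -1.5, 185), (168, 22, -1.8, 189), (171, 16, -1.6, 185), (174, 22, -1.7, 189), (177, 67, 15.5, 197), (180, 133, 18.0, 195), (183, 6, 13.5, 193)]
side [(129, 28, 1.0, 195), (132, 126, 2.1, 196), (135, 66, 0.6, 196), (138, 61, 0.3, 187), (141, 50, 0.1, 185), (144, 62, 0.1, 187), (147, 54, 0.4, 185), (150, 74, 0.7, 189), (153, 40, 0.7, 187), (156, 29, 0.8, 187), (159, 42, 0.5, 196), (162, 59, 0.1, 187), (165, 57, 0.2, 187), (168, 61, -0.1, 188), (171, 63, -0.0, 187), (174, 55, -0.0, 185), (177, 72, 0.4, 194), (180, 204, 8.4, 196), (183, 273, 14.2, 196), (186, 5, 12.9, 183)]
```

```bash
python3 - <<'E'
from h import *
u=load("up.npz");th=float(u["th"]);x0=float(u["x0"])
ex=np.array([np.cos(th),np.sin(th),0]);ey=np.array([-ex[1],ex[0],0])
out=[]
for n,dx in(("top",-.0014),("side",.0002)):
    c=load(n+"0.npz")
    Y,Z=np.meshgrid(np.arange(.187,.125,-.00025),np.arange(.200,.05,-.00025))
    X=(x0+dx)*ex+Y[...,None]*ey+Z[...,None]*np.array([0,0,1])
    C=X@c["R"].T+c["t"]
    I=cv2.remap(c["img"],(C[...,0]/C[...,2]*c["fx"]+c["cx"]).astype(np.float32),(C[...,1]/C[...,2]*c["fy"]+c["cy"]).astype(np.float32),cv2.INTER_CUBIC)
    for z in range(60,200,10): cv2.line(I,(0,(200-z)*4),(8 if z%50 else 25,(200-z)*4),(255,0,0),1)
    for y in range(130,186,5): cv2.line(I,((187-y)*4,599),((187-y)*4,590 if y%10 else 580),(255,0,0),1)
    out.append(I)
o=np.hstack(out);o=np.clip(o.astype(float)*1.8,0,255).astype(np.uint8);cv2.imwrite("pics/rect.png",o[:,:,::-1])
# arm fits
for n in("top","side"):
    W=cloud(load(n+"0.npz")).reshape(-1,3);W=W[~np.isnan(W[:,0])]
    W=W[(abs(W[:,0]-.4)<.06)&(abs(W[:,1]+.31)<.085)]
    for lo,hi in((.0095,.022),(.086,.098)):
        p=W[(W[:,2]>lo)&(W[:,2]<hi)]
        # keep near axis
        a=np.radians(-62.7);q=np.array([-np.sin(a),np.cos(a)]);d=(p[:,:2]-[.4068,-.3250])@q
        l=(p[:,:2]-[.4068,-.3250])@np.array([np.cos(a),np.sin(a)])
        p=p[(abs(d)<.023)&(l<.045)];l=l[(abs(d)<.023)&(l<.045)];d=d[abs(d)<.023][:len(p)]
        r=cv2.minAreaRect((p[:,:2]*1000).astype(np.float32));pc=np.percentile(l,[1,99])
        d=(p[:,:2]-[.4068,-.3250])@q
        print(n,lo,len(p),p.mean(0).round(4),r,"l",pc.round(4),"d",np.percentile(d,[1,50,99]).round(4))
E
```

```text
top 0.0095 540 [ 0.3907 -0.2956  0.0139] ((395.05682373046875, -303.4627380371094), (35.853145599365234, 112.6388931274414), 27.309757232666016) l [-0.0806  0.0284] d [-0.0182 -0.001   0.0171]
top 0.086 83 [ 0.4062 -0.325   0.0912] ((406.58160400390625, -325.3190612792969), (15.750578880310059, 25.977142333984375), 28.65146255493164) l [-0.0128  0.0124] d [-0.008  -0.0007  0.0073]
side 0.0095 386 [ 0.3936 -0.2942  0.0152] ((396.9603576660156, -304.5173034667969), (36.43347930908203, 116.44510650634766), 27.166271209716797) l [-0.0801  0.0324] d [-0.017   0.0033  0.0184]
side 0.086 52 [ 0.4072 -0.3236  0.0918] ((407.5860595703125, -324.8063049316406), (15.143815040588379, 25.51772689819336), 30.12117576599121) l [-0.0125  0.013 ] d [-0.0064  0.001   0.0084]
```

View pics/rect.png

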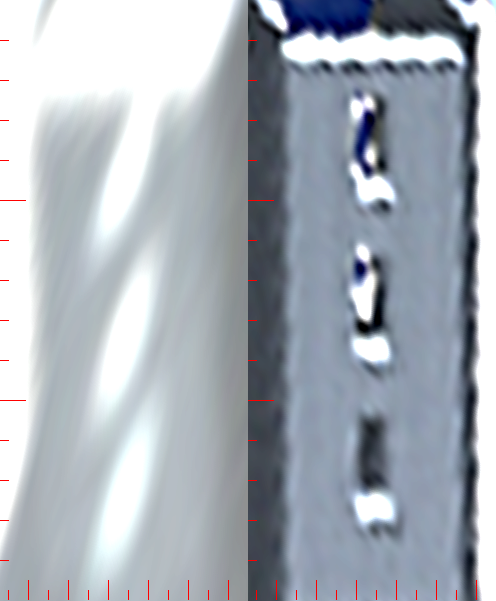

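```bash
cat >> h.py <<'E'
def go(s,target,yaw):
    from scipy.spatial.transform import Rotation as Ro
    R=Ro.from_euler("xyz",s["tool_rot"]).as_matrix()
    d=R.T@(np.array(target)-s["tool_pos"])
    dy=(s["tool_rot"][2]-yaw+np.pi)%(2*np.pi)-np.pi
    print("shift",d.round(4),"twist",round(float(dy),4));return R
E
python3 - <<'E'
from cell import *
from h import *
s=observe()
try: print(grasp_offset)
except Exception as e: print(e)
go(s,[.4071,-.3250,.16],np.radians(-62.7))
E
```

```text
0.0188
shift [ 0.2816 -0.0863  0.0663] twist 1.4201
```

step_arm --pt "0 0.05 -0.015 0.01 0.18" --pt "0 0.1 -0.03 0.02 0.36" --pt "0 0.15 -0.046 0.03 0.54" --pt "0 0.2 -0.061 0.04 0.72" --pt "0 0.25 -0.077 0.05 0.9" --pt "0 0.2816 -0.0863 0.06 1.08" --pt "0 0.2816 -0.0863 0.0663 1.25" --pt "0 0.2816 -0.0863 0.0663 1.42" --pt "0 0.2816 -0.0863 0.0663 1.42" --pt "0 0.2816 -0.0863 0.0663 1.42" --grip_force 30

```text
time: 1.35
tool_pos: [0.4071, -0.3255, 0.1603]
tool_rot: [3.142, 0.0, -1.091]
contact_force: [0.5, -0.3, -0.2]
opening: 0.0459
grip_force: 0.0
```

```bash
python3 - <<'E'
from cell import *
from h import *
s=observe();print(s["tool_pos"],s["tool_rot"],s["opening"],s["qpos"])
go(s,[.4071,-.3250,.0563],np.radians(-62.7))
c=read_camera("side");cv2.imwrite("pics/side1.png",cv2.resize(c["img"][130:270,200:340],None,fx=4,fy=4)[:,:,::-1])
E
```

```text
[ 0.40711388 -0.32554778  0.16034065] [ 3.14152078e+00  1.17239905e-04 -1.09112814e+00] 0.04589577680295438 [-8.21597572e-01  3.99016247e-01  1.63404777e+00 -4.25241542e-05
  1.10866079e+00  1.84034586e+00]
shift [-0.0005 -0.0002  0.104 ] twist 0.0032
```

View pics/side1.png

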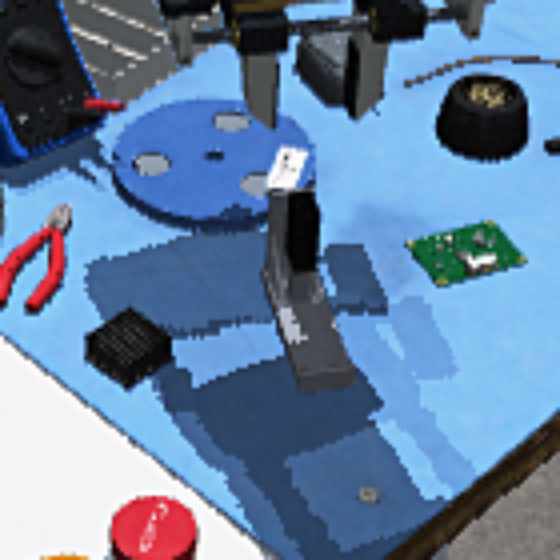

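Fingers straddle the lug (crop ~(300,220)), with clear space on either side. Descend and grip.

step_arm --pt "0 0 0 0.03 0" --pt "0 0 0 0.06 0" --pt "0 0 0 0.085 0" --pt "0 0 0 0.104 0" --pt "0 0 0 0.104 0" --pt "0.4 0 0 0.104 0" --pt "0.7 0 0 0.104 0" --pt "1 0 0 0.104 0" --pt "1 0 0 0.104 0" --pt "1 0 0 0.104 0" --pt "1 0 0 0.104 0" --grip_force 45

```text
time: 2.78
tool_pos: [0.4074, -0.3257, 0.0568]
tool_rot: [-3.141, -0.001, -1.094]
contact_force: [-1.2, 0.2, 4.9]
opening: 0.0157
grip_force: 45.0
```

step_arm --pt "1 0 0 -0.02 0" --pt "1 0 0 -0.05 0" --pt "1 0 0 -0.08 -0.12" --pt "1 0 0 -0.11 -0.26" --pt "1 0 0 -0.11 -0.4" --pt "1 0 0 -0.11 -0.54" --pt "1 0 0 -0.11 -0.699" --pt "1 0 0 -0.11 -0.699" --pt "1 0 0 -0.11 -0.699"

```text
time: 3.9
tool_pos: [0.4071, -0.3254, 0.166]
tool_rot: [-3.141, 0.001, -0.398]
contact_force: [-0.2, -0.4, -2.6]
opening: 0.0156
grip_force: 45.0
```

```bash
cat >> h.py <<'E'
TH=np.radians(-22.54);EX=np.array([np.cos(TH),np.sin(TH),0]);EY=np.array([-EX[1],EX[0],0])
def up(x,y,z): return (.5758+x)*EX+y*EY+np.array([0,0,z])   # x rel. strip face
E
python3 - <<'E'
from cell import *
from h import *
s=observe();print(s)
go(s,up(-.074,.1558,.1603),TH)
c=read_camera("side");cv2.imwrite("pics/side2.png",cv2.resize(c["img"][100:240,190:330],None,fx=4,fy=4)[:,:,::-1])
E
```

```text
{'time': 3.9, 'qpos': array([-8.21414658e-01,  3.92852532e-01,  1.62621272e+00, -1.74691457e-05,
        1.12328829e+00,  1.14765469e+00]), 'qvel': array([-0.0003512 , -0.00208115,  0.00024294, -0.00138527, -0.00061759,
       -0.00997393]), 'joint_efforts': array([ 7.78155285e-03, -4.51378012e+01, -2.33472794e+01,  5.30369882e-02,
       -3.59878025e-02, -2.07002641e-02]), 'tool_pos': array([ 0.40707132, -0.32535316,  0.16603047]), 'tool_rot': array([-3.14129457e+00,  7.00243862e-04, -3.98265352e-01]), 'contact_force': array([-0.17302881, -0.41457212, -2.64283123]), 'torque': array([0.0650173 , 0.03552013, 0.0366792 ]), 'grip_force': 44.991933703422546, 'opening': 0.0156349942352327}
shift [-0.0004 -0.3003  0.0058] twist -0.0049
```

View pics/side2.png

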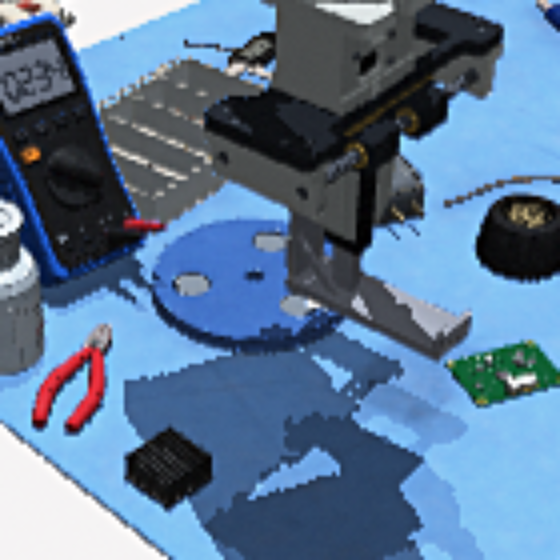

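Held level by the lug (crop ~(335,210)), leg to the right. Moving in front of the strip.

step_arm --pt "1 0 -0.02 0 0" --pt "1 0 -0.06 0 0" --pt "1 0 -0.11 0 0" --pt "1 0 -0.16 0 0" --pt "1 0 -0.21 0 0" --pt "1 0 -0.25 0.003 -0.005" --pt "1 0 -0.28 0.006 -0.005" --pt "1 0 -0.295 0.006 -0.005" --pt "1 0 -0.3 0.006 -0.005" --pt "1 0 -0.3 0.006 -0.005" --pt "1 0 -0.3 0.006 -0.005" --pt "1 0 -0.3 0.006 -0.005"

```text
time: 5.45
tool_pos: [0.5226, -0.0494, 0.1605]
tool_rot: [3.141, -0.0, -0.391]
contact_force: [0.0, 1.2, -2.3]
opening: 0.0161
grip_force: 45.0
```

```bash
cat >> h.py <<'E'
def rep(s):
    p=s["tool_pos"];f=s["contact_force"]
    print("t %.2f x %.1f y %.1f z %.1f mm yaw %.2f | F ex %.1f ey %.1f z %.1f T %s rot %s"%(s["time"],(p@EX-.5758)*1e3,p@EY*1e3,p[2]*1e3,np.degrees(s["tool_rot"][2]),f@EX,f@EY,f[2],s["torque"].round(2),s["tool_rot"][:2].round(4)))
E
python3 - <<'E'
from cell import *
from h import *
s=observe();rep(s);go(s,up(-.074,.1558,.1603),TH)
a=read_camera("side");b=read_camera("top")
np.savez("side3.npz",**a);np.savez("top3.npz",**b)
m=np.hstack([cv2.resize(a["img"][150:290,110:240],None,fx=3,fy=4),cv2.resize(b["img"][80:220,150:280],None,fx=3,fy=4)])
cv2.imwrite("pics/m3.png",m[:,:,::-1])
E
```

```text
t 5.45 x -74.2 y 154.7 z 160.5 mm yaw -22.43 | F ex -0.4 ey 1.1 z -2.3 T [ 0.11 -0.01  0.02] rot [ 3.1414e+00 -1.0000e-04]
shift [ 0.0002 -0.0011  0.0002] twist 0.0019
```

View pics/m3.png

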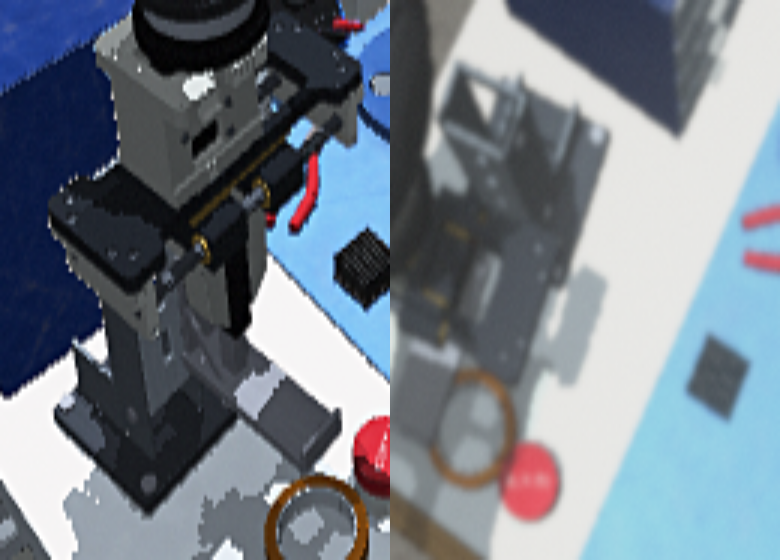

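step_arm --pt "1 0.008 -0.001 0 0" --pt "1 0.016 -0.001 0 0" --pt "1 0.022 -0.001 0 0" --pt "1 0.025 -0.001 0 0" --pt "1 0.025 -0.001 0 0"

```text
time: 6.18
tool_pos: [0.5463, -0.0573, 0.1603]
tool_rot: [3.141, 0.0, -0.39]
contact_force: [0.2, -0.1, -2.9]
opening: 0.0158
grip_force: 45.0
```

step_arm --pt "1 0.001 0 0 0" --pt "1 0.002 0 0 0" --pt "1 0.003 0 0 0" --pt "1 0.003 0 0 0"

```text
time: 6.68
tool_pos: [0.549, -0.0584, 0.1605]
tool_rot: [3.142, -0.0, -0.39]
contact_force: [0.7, -0.3, -2.7]
opening: 0.0158
grip_force: 45.0
```

step_arm --pt "1 0.001 0 0 0" --pt "1 0.002 0 0 0" --pt "1 0.002 0 0 0"

```text
time: 7.05
tool_pos: [0.5509, -0.0592, 0.1604]
tool_rot: [3.142, -0.0, -0.39]
contact_force: [0.5, 0.6, -2.8]
opening: 0.0157
grip_force: 45.0
```

```bash
python3 - <<'E'
from cell import *
from h import *
rep(observe())
E
```

```text
t 7.05 x -44.3 y 156.5 z 160.4 mm yaw -22.36 | F ex 0.2 ey 0.8 z -2.8 T [ 0.07 -0.02 -0.05] rot [ 3.1415e+00 -1.0000e-04]
```

step_arm --pt "1 0.001 0 0 0" --pt "1 0.002 0 0 0" --pt "1 0.002 0 0 0"

```text
time: 7.42
tool_pos: [0.5528, -0.0599, 0.1604]
tool_rot: [3.142, -0.0, -0.39]
contact_force: [0.6, -0.3, -2.3]
opening: 0.0155
grip_force: 45.0
```

step_arm --pt "1 0.001 0 0 0" --pt "1 0.002 0 0 0" --pt "1 0.002 0 0 0"

```text
time: 7.8
tool_pos: [0.5546, -0.0607, 0.1604]
tool_rot: [3.142, -0.0, -0.39]
contact_force: [0.4, -0.9, -2.8]
opening: 0.0159
grip_force: 45.0
```

```bash
python3 - <<'E'
from cell import *
from h import *
rep(observe())
E
```

```text
t 7.80 x -40.3 y 156.6 z 160.4 mm yaw -22.36 | F ex 0.7 ey -0.7 z -2.8 T [0.08 0.01 0.02] rot [ 3.1415e+00 -1.0000e-04]
```

step_arm --pt "1 0.001 0 0 0" --pt "1 0.002 0 0 0" --pt "1 0.003 0 0 0" --pt "1 0.003 0 0 0"

```text
time: 8.3
tool_pos: [0.5574, -0.0618, 0.1604]
tool_rot: [3.142, -0.0, -0.39]
contact_force: [-0.0, 0.1, -2.2]
opening: 0.0156
grip_force: 45.0
```

step_arm --pt "1 0.001 0 0 0" --pt "1 0.002 0 0 0" --pt "1 0.002 0 0 0"

```text
time: 8.68
tool_pos: [0.5592, -0.0626, 0.1604]
tool_rot: [3.142, -0.0, -0.39]
contact_force: [0.7, 0.7, -2.9]
opening: 0.0159
grip_force: 45.0
```

step_arm --pt "1 0.001 0 0 0" --pt "1 0.001 0 0 0"

```text
time: 8.93
tool_pos: [0.5598, -0.0628, 0.1603]
tool_rot: [3.141, 0.001, -0.39]
contact_force: [-0.9, 0.1, -1.4]
opening: 0.016
grip_force: 45.0
```

```bash
python3 - <<'E'
from cell import *
from h import *
rep(observe())
E
```

```text
t 8.93 x -34.7 y 156.6 z 160.3 mm yaw -22.35 | F ex -0.9 ey -0.2 z -1.4 T [0.15 0.28 0.06] rot [3.1415e+00 8.0000e-04]
```

step_arm --pt "1 0.001 0 0 0" --pt "1 0.001 0 0 0"

```text
time: 9.18
tool_pos: [0.5598, -0.0628, 0.16]
tool_rot: [3.141, 0.003, -0.39]
contact_force: [-5.2, 2.0, -1.6]
opening: 0.0158
grip_force: 45.0
```

```bash
python3 - <<'E'
from cell import *
from h import *
rep(observe())
c=read_camera("side");np.savez("side4.npz",**c);cv2.imwrite("pics/s4.png",cv2.resize(c["img"][180:290,110:240],None,fx=5,fy=5)[:,:,::-1])
E
```

```text
t 9.18 x -34.7 y 156.6 z 160.0 mm yaw -22.34 | F ex -5.5 ey -0.2 z -1.6 T [0.38 0.81 0.05] rot [3.1412 0.0032]
```

View pics/s4.png

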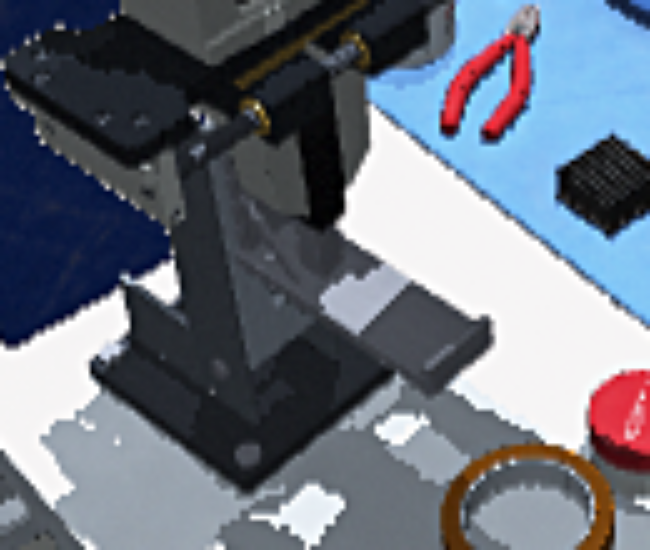

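Plate lies flat on the strip (crop ~(235,230)). Ease the push and go down.

step_arm --pt "1 -0.0007 0 0 0" --pt "1 -0.0007 0 0.001 0" --pt "1 -0.0007 0 0.002 0" --pt "1 -0.0007 0 0.003 0" --pt "1 -0.0007 0 0.003 0"

```text
time: 9.85
tool_pos: [0.5598, -0.0628, 0.1571]
tool_rot: [3.141, 0.001, -0.39]
contact_force: [-4.9, 2.2, -2.9]
opening: 0.0156
grip_force: 45.0
```

```bash
python3 - <<'E'
from cell import *
from h import *
rep(observe())
E
```

```text
t 9.85 x -34.7 y 156.6 z 157.1 mm yaw -22.35 | F ex -5.4 ey 0.1 z -2.9 T [0.43 0.77 0.03] rot [3.1414e+00 1.4000e-03]
```

step_arm --pt "1 -0.0004 0 0.001 0" --pt "1 -0.0004 0 0.002 0" --pt "1 -0.0004 0 0.003 0" --pt "1 -0.0004 0 0.003 0"

```text
time: 10.35
tool_pos: [0.5598, -0.0628, 0.1544]
tool_rot: [3.141, 0.0, -0.39]
contact_force: [-5.4, 2.5, -0.0]
opening: 0.0158
grip_force: 45.0
```

step_arm --pt "1 0 0 0.001 0" --pt "1 0 0 0.002 0" --pt "1 0 0 0.002 0"

```text
time: 10.72
tool_pos: [0.5599, -0.0628, 0.1529]
tool_rot: [3.142, -0.0, -0.39]
contact_force: [-5.9, 1.9, 2.5]
opening: 0.0158
grip_force: 45.0
```

```bash
python3 - <<'E'
from cell import *
from h import *
rep(observe())
E
```

```text
t 10.72 x -34.6 y 156.6 z 152.9 mm yaw -22.35 | F ex -6.2 ey -0.5 z 2.5 T [0.41 0.92 0.12] rot [ 3.1415e+00 -1.0000e-04]
```

step_arm --pt "1 0 0 0.001 0" --pt "1 0 0 0.002 0" --pt "1 0 0 0.002 0"

```text
time: 11.1
tool_pos: [0.5598, -0.0628, 0.1509]
tool_rot: [3.142, -0.0, -0.39]
contact_force: [-5.3, 1.9, 2.5]
opening: 0.0157
grip_force: 45.0
```

```bash
python3 - <<'E'
from cell import *
from h import *
rep(observe())
E
```

```text
t 11.10 x -34.6 y 156.6 z 150.9 mm yaw -22.35 | F ex -5.6 ey -0.3 z 2.5 T [0.39 0.89 0.08] rot [ 3.1415e+00 -1.0000e-04]
```

Moving smoothly at ~5 N above the weight. Continue until the force rises.

step_arm --pt "1 0 0 0.001 0" --pt "1 0 0 0.002 0" --pt "1 0 0 0.002 0"

```text
time: 11.48
tool_pos: [0.5598, -0.0628, 0.1488]
tool_rot: [3.142, 0.0, -0.39]
contact_force: [-6.0, 3.2, 1.9]
opening: 0.016
grip_force: 45.0
```

step_arm --pt "1 0 0 0.001 0" --pt "1 0 0 0.001 0"

```text
time: 11.72
tool_pos: [0.5599, -0.0628, 0.1485]
tool_rot: [3.142, -0.0, -0.39]
contact_force: [-7.8, 2.2, 5.4]
opening: 0.0157
grip_force: 45.0
```

step_arm --pt "1 0 0 0.001 0" --pt "1 0 0 0.001 0"

```text
time: 11.98
tool_pos: [0.5599, -0.0628, 0.1483]
tool_rot: [3.142, -0.001, -0.39]
contact_force: [-9.7, 3.6, 12.0]
opening: 0.016
grip_force: 45.0
```

```bash
python3 - <<'E'
from cell import *
from h import *
rep(observe())
E
```

```text
t 11.97 x -34.6 y 156.6 z 148.3 mm yaw -22.34 | F ex -10.3 ey -0.4 z 12.0 T [0.45 1.53 0.09] rot [ 3.1415e+00 -1.0000e-03]
```

step_arm --pt "1 0 0 0.0007 0" --pt "1 0 0 0.0007 0" --pt "1 0 0 0.0007 0"

```text
time: 12.35
tool_pos: [0.5599, -0.0628, 0.1483]
tool_rot: [3.142, -0.002, -0.39]
contact_force: [-11.3, 3.9, 15.8]
opening: 0.016
grip_force: 45.0
```

```bash
python3 - <<'E'
from cell import *
from h import *
rep(observe())
E
```

```text
t 12.35 x -34.6 y 156.6 z 148.3 mm yaw -22.34 | F ex -11.9 ey -0.7 z 15.8 T [0.54 1.86 0.06] rot [ 3.1416e+00 -1.6000e-03]
```

step_arm --pt "1 -0.0005 0 -0.001 0" --pt "1 -0.0008 0 -0.0018 0" --pt "1 -0.0008 0 -0.0018 0"

```text
time: 12.72
tool_pos: [0.5598, -0.0627, 0.1484]
tool_rot: [-3.141, -0.002, -0.39]
contact_force: [-5.0, 1.5, 6.6]
opening: 0.0156
grip_force: 45.0
```

step_arm --pt "0.6 0 0 0 0" --pt "0.3 0 0 0 0" --pt "0 0 0 0 0" --pt "0 0 0 0 0" --pt "0 0 0 0 0"

```text
time: 13.35
tool_pos: [0.5593, -0.0626, 0.1475]
tool_rot: [3.142, -0.0, -0.39]
contact_force: [-0.2, 0.6, -0.7]
opening: 0.0454
grip_force: 0.0
```

step_arm --pt "0 0 0 -0.01 0" --pt "0 0 0 -0.03 0" --pt "0 0 0 -0.06 0" --pt "0 0 0 -0.09 0" --pt "0 -0.03 0 -0.11 0" --pt "0 -0.07 0 -0.11 0" --pt "0 -0.11 0 -0.11 0" --pt "0 -0.14 0 -0.11 0" --pt "0 -0.14 0 -0.11 0"

```text
time: 14.48
tool_pos: [0.4287, -0.0087, 0.2587]
tool_rot: [-3.141, -0.002, -0.389]
contact_force: [0.0, -1.1, 0.3]
opening: 0.0457
grip_force: 0.0
```

```bash
python3 - <<'E'
from cell import *
from h import *
rep(observe())
a=read_camera("side");b=read_camera("top")
m=np.hstack([cv2.resize(a["img"][150:290,110:240],None,fx=3,fy=4),cv2.resize(b["img"][80:220,150:280],None,fx=3,fy=4)])
cv2.imwrite("pics/m5.png",m[:,:,::-1])
for n,c in(("side",a),("top",b)):
    W=cloud(c).reshape(-1,3);W=W[~np.isnan(W[:,0])]
    x=W@EX-.5758;y=W@EY-.156
    m=(abs(y)<.007)&(abs(x+.034)<.011)&(W[:,2]>.15)&(W[:,2]<.21)
    l=(abs(y)<.015)&(x>-.095)&(x<-.06)&(W[:,2]>.07)&(W[:,2]<.15)
    print(n,m.sum(),np.median(W[m,2]),np.percentile(W[m,2],80) if m.sum() else 0,"leg top",l.sum(),np.median(W[l,2]))
E
```

```text
t 14.47 x -176.5 y 156.3 z 258.7 mm yaw -22.31 | F ex 0.4 ey -1.0 z 0.3 T [ 0.07 -0.02 -0.02] rot [-3.1413e+00 -1.6000e-03]
side 51 0.18318375837102324 0.18393905873457558 leg top 196 0.10318017108883626
top 98 0.18086219469561132 0.1823866086764168 leg top 205 0.10217055798057055
```

View pics/m5.png

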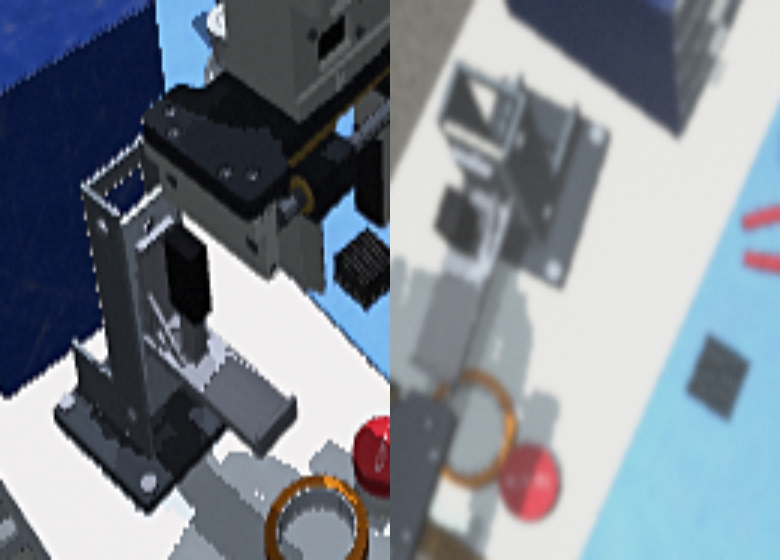

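```bash
python3 - <<'E'
from cell import *
from h import *
for n in("side","top"):
    c=read_camera(n);W=cloud(c).reshape(-1,3);W=W[~np.isnan(W[:,0])]
    x=W@EX-.5758;y=W@EY-.156;z=W[:,2]
    l=(abs(y)<.014)&(x>-.108)&(x<-.055)&(z>.095)&(z<.112)
    print(n,"leg top fit slope,z@0",np.polyfit(x[l],z[l],1),l.sum())
    for a,b in((-.105,-.09),(-.09,-.075),(-.075,-.06)):
        k=l&(x>a)&(x<b);print(a,k.sum(),np.median(z[k]))
    p=(abs(y)<.014)&(x>-.015)&(x<.003)&(z>.165)&(z<.18);print("plate top",p.sum(),np.percentile(z[p],[50,80,95]) if p.sum() else 0, np.median(x[p]))
    u=(abs(x-.02)<.05)&(abs(y)<.035)&(z>.188);print("flange top",u.sum(),np.median(z[u]))
    k=(abs(x+.034)<.009)&(abs(y)<.005)&(z>.176)&(z<.19);print("lug",k.sum(),np.median(z[k]),np.polyfit(x[k],z[k],1))
E
```

```text
side leg top fit slope,z@0 [0.03772197 0.10620356] 271
-0.105 84 0.1024428332825976
-0.09 79 0.1030587643973127
-0.075 78 0.10365987089062878
plate top 93 [0.17084017 0.17584748 0.17939308] -2.3427568633604956e-05
flange top 115 0.19266776937607905
lug 35 0.18337914476918604 [0.10297692 0.18676756]
top leg top fit slope,z@0 [0.04480397 0.10544718] 292
-0.105 84 0.10101862738737706
-0.09 86 0.10198114106284238
-0.075 78 0.1024395442433865
plate top 57 [0.16947854 0.17124939 0.1785343 ] -0.005808350355133274
flange top 136 0.19246561239517251
lug 41 0.18197068534483513 [0.00347653 0.18224288]
```

```bash
python3 -c "
from cell import *
print(hand_in())"
```

```text
the job is handed in; nothing more can be done
None
```

The shelf arm is hung on the upright's top two slots and released. It was pressed in until the plate met the strip, then pushed down to a hard stop at about 16 N. It leans out about 2° on the hook slack. The other things on the bench were not touched, and the job is handed in at about 15 s.

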